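# Clamp a board coupon in the ratchet thickness gauge

## Task

Slide the brown fibreboard coupon into the guide of the bench thickness gauge until it rests fully home against the red stop, and let go of it. Then turn the gauge's blue ratchet cap clockwise until the spindle is down on the board and the slip clutch has given way for about a quarter turn to half a turn (never a whole turn), letting the cap sink as it winds down: do not hold it up so that the clutch slips before the spindle is down, and do not push on it so that the board is crushed. Leave the board clamped, let go of the cap, and leave the other things alone.

Things in the scene. Friction and masses are not known exactly. Their poses are not given: they have to be found in the camera images.
- coupon: Brown solid-fibreboard coupon, a flat bar 110 x 30 x 10 mm (own x, y, z), about 26 g, the same at both ends (either may go in first). Starts lying flat on the bench. Origin: centre of its underside.
- coupon_green: Green plastic coupon of the same 110 x 30 x 10 mm size; not wanted, leave alone. Origin: centre of its underside.
- coupon_grey: Grey plastic coupon of the same 110 x 30 x 10 mm size; not wanted, leave alone. Origin: centre of its underside.
- gauge: Grey bench thickness gauge, fixed to the bench. Origin: on the bench top, straight below the spindle axis; own x is the way a coupon is slid in, z up. A steel deck, top 35 mm above the bench, runs from x = -55 to +25 mm and is 52 mm wide. Base plate: 20 mm high, x -50 to +60, y -63 to +87 mm. Side column: x +-17, y +47 to +74 mm.
- gauge_stop (a point): Foot of the red stop's face on the deck top: 15 mm past the spindle axis on the channel's centre line. The stop is 9 mm high. A coupon that is home lies from here back to 95 mm before the axis, its rear 40 mm jutting out free past the deck.
- gauge_arm (a point): On the spindle axis at the top face of the gauge's arm, 112 mm above the bench. The arm (24 mm thick, x +-17, y -15 to +75 mm in the gauge's frame) spans the channel and holds the spindle; above it are only the thimble and the cap.
- gauge_home (a point): Point on the deck top, 40 mm before the spindle axis on the channel's centre line: the coupon's origin is here when it is fully home.
- gauge_mouth (a point): Point on the deck top at its front edge, 55 mm before the spindle axis on the channel's centre line: where a coupon enters. Two guide rails 7 mm high leave a channel 33 mm wide from 30 mm before the axis up to the stop; from there back to here they flare out to about 45 mm clear.
- spindle: Steel spindle, 12 mm diameter, upright over the channel, carrying the thimble and cap; it slides straight down without turning as the thimble is screwed clockwise. Origin: centre of its lower end face, which starts 5 to 9 mm above a coupon lying on the deck. It presses the coupon with about 9 N when the clutch slips and nobody pushes or pulls on the cap; over 20 N crushes the coupon.
- thimble (a joint): Screw rotation of the aluminium thimble (with a 39 mm skirt disc) below the cap, rad, growing clockwise seen from above. The spindle, thimble and cap all sink together 5 mm per rad (31 mm per turn, a quick-feed screw); starts at 0 to 0.8. Running friction about 0.045 N m, which also keeps it where it is left.
- cap (a joint): Slip of the ratchet cap on the thimble, rad, 0 at the start, growing clockwise from above. The cap drives the thimble through a clutch that gives way at a steady torque of about 0.09 N m (the torque rises, then stays level). White line on the cap and black mark on the skirt agree at 0. Holding a gripped cap up while turning (some 9 N) slips it early; pushing it goes straight into the coupon.
- cap_grip (a point): On the axis at mid height of the blue ratchet cap, the place to grip: a plain cylinder 28 mm in diameter, 26 mm tall (top 13 mm above this point). Below it: a 2 mm gap, the 23 mm diameter thimble for 25 mm, then its 39 mm skirt disc. Any grasp direction round the axis will do. Starts about 167 to 171 mm above the bench and sinks with the spindle.
- tape_roll: Roll of tape, 100 mm across, 48 mm high; bystander. Origin: centre of its underside.
- carton_red: Small red carton, 70 x 110 x 45 mm; bystander. Origin: centre of its underside.
- carton_tan: Brown carton, 90 x 130 x 70 mm; bystander. Origin: centre of its underside.
- carton_orange: Small orange carton, 60 x 100 x 40 mm; bystander. Origin: centre of its underside.
- scanner: Grey and black hand scanner, about 150 x 60 x 40 mm; bystander. Origin: underside, in the middle of its grip.
Not all that is in view belongs to the job. Several things have the shape of the coupon; the one meant has the colours described above.

How it is judged (in metres and radians):
On the way, in this order (a step that is already met when the one before it is completed fails the run):
1. the brown coupon lies fully home in the guide, released, with the spindle not yet on it (horizontal distance between coupon and gauge_home below 0.004 m and z of coupon in the frame of gauge_home between -0.003 and 0.003 m and angle between the x axis of coupon and the x axis of gauge, either way round below 0.07 rad and contact force between the fingers and coupon below 0.1 N and contact force between spindle and coupon below 0.5 N), for 0.2 s.
2. the spindle presses on the coupon and the clutch has slipped at least 0.6 rad (horizontal distance between coupon and gauge_home below 0.004 m and z of coupon in the frame of gauge_home between -0.003 and 0.003 m and angle between the x axis of coupon and the x axis of gauge, either way round below 0.07 rad and contact force between spindle and coupon above 5 N and value of joint cap above 0.6 rad), for 0.2 s.
At the end, for the whole second after the job is handed in: The brown coupon lies on the deck fully home (origin within 4 mm of gauge_home, within 3 mm in height, within 0.07 rad of the channel), at rest, clamped by the spindle with 5 to 20 N, the clutch having slipped 0.6 rad or more but less than a whole turn (6.28 rad), and the robot touches nothing (all of step 2 and contact force between spindle and coupon below 20 N and value of joint cap below 6.28 rad and linear speed of coupon below 0.01 m/s).
It fails at once if the spindle presses the coupon with more than 20 N (contact force between spindle and coupon above 20 N).
It fails at once if the clutch is slipped by 0.35 rad with the spindle still over 1.5 mm above the board (value of joint cap above 0.35 rad and z of spindle in the frame of gauge_home above 0.0115 m).
It fails at once if the clutch is slipped a whole turn (value of joint cap above 6.28 rad).
It fails at once if a bystander is moved more than 20 mm (distance of any of coupon_green, coupon_grey, tape_roll, carton_red, carton_tan, carton_orange, scanner from where it was at the start of the episode above 0.02 m).
It also fails if it takes over 72 s, if anything falls off the work surface, if the arm or the gripper's body presses on something with over 40 N, if the wrist force passes 120 N, or if a joint passes its speed limit or range.

## Robot

A 7-joint arm with a two-finger parallel gripper is mounted at the origin on the work surface. World frame = base frame: x ahead of the robot, y to its left, z up, the work surface at z = 0. Lengths are in mm, angles in rad, forces in N, time in s.
With the tool pointing down it reaches from about 400 to 875 mm from the base axis. Payload 4.4 kg.
Tool frame: the origin (TCP) lies at the very end of the fingers, on their centre line; the grasp point (between the pads) lies ctrl.grip_depth behind it (ctrl.grip_depth is the distance from the TCP to the grasp point, in mm); y points along the fingers, x is the direction in which the jaws open and shut, and the axes are right-handed (so a half turn about y gives the same grasp; the last joint's range is limited). The gripper opens to 85 mm and grips with 20 to 120 N. Pads are 22 mm wide; open, the fingers measure 114 mm over their backs; the gripper's body (76 mm by 85 mm) begins 54 mm behind the grasp point. The pads swing forward as they close: fully open they stand 13 mm farther back than shut.
Start: joints at [-1.174, 0.628, 0.038, 1.517, -0.027, 0.996, -0.02], TCP at [290.176, 581.649, 231.313] pointing down, gripper open.
Joint ranges: [-3.06, 3.06], [-0.37, 2.12], [-1.25, 1.32], [0.18, 2.47], [-1.1, 4.24], [0.23, 1.98], [-2.94, 2.94]. Speed limits (rad/s): [2.57, 2.57, 3.14, 3.14, 3.14, 3.14, 3.14].

## Interface

Orientations are given as [roll, pitch, yaw] about the fixed x, y, z axes, in that order (R = Rz(yaw) Ry(pitch) Rx(roll)).
In Python, from cell import ctrl gives the robot as it stands.
- The arm moves only by the tool apply_moves, never from a script. Its argument "motion" is a list of rows, each a list of 5 numbers: the shift along the tool's x, y, z in cm, then the turn about the tool's y in rad, then the finger opening in cm, from 0 to 8.54. In form: [[tx, ty, tz, roll, hand], ...]. A call has 1 to 20 rows; each row is the pose to reach, as a shift and turn from the pose commanded when the call began, along the tool's axes at that moment; what a row does not reach only later rows make up. A row lasts 1/8 s, in which the tool goes at most 62.5 mm and 10.7 degrees, less where a joint would pass 70% of its speed; a pose out of reach is approached as far as the arm can. A call with a gripper value outside its range is refused whole. The fingers move at their own pace and stop on an object; the grip force is fixed at half the most. Time passes only in rows, so rows that repeat a pose let the fingers close. It gives the time, the measured TCP pose, the force and the opening at its end, in the units of the state.
- ctrl.read_state(): the state, without advancing time (a new reading comes with each control period).
- ctrl.get_image(name): name is "scene" or "top" or "wrist"; returns a dict with "image" (400x640x3 uint8, red, green, blue), "vfov" (degrees; the focal length in pixels is half the picture's height over the tangent of half this angle, whatever the lens; pixels are square), "cx", "cy" (the principal point, pixels), "extrinsics" (4x4, takes a point from world to camera coordinates); the wrist camera has in their place "tool_from_camera" (4x4, takes a point from camera to tool coordinates, whose origin is the TCP and whose axes are the tool frame's). Camera axes: x right, y up, looking along -z (the intrinsics and any distortion apply to the point x, -y, -z); pixel columns grow to the right and rows downward; lengths in mm; the calibration is good to about 2 mm. A picture is of the moment at which its call begins: read the wrist's pose just before it. There is no depth.
- ctrl.finish_job(): hands the job in, once; it reports no verdict.
Trained networks look in a picture, given as the dict that the camera call returned (one of the last four; its "shot" number tells which), for a name from the list of things; names that differ only in an ending like _2 or _b are one class to them, and where a whole thing is asked for, a point or a joint stands for the part that bears it (a point fixed in the world has none). Each returns a list of dicts, best first, with "confidence" (0 to 1); they miss things now and then, are a little off and sometimes report something else, mostly with a low value. They report only what shows in the picture. A call takes as long as a camera call. They do not tell look-alikes from the thing itself.
- ctrl.search_frame(picture, query): "location" ([x, y, z] in mm, in world coordinates, good to about 4 mm: the middle of the surface that is visible of it).
- ctrl.mark_of(picture, query): "location" ([x, y, z] in mm, in world coordinates, good to about 4 mm: a listed point, or the origin of a listed thing).
The state is a dict: "clock": time; "qpos": joint angles; "qd": joint speeds; "tau": joint torques, N m; "eef_pos": TCP position; "tool_rot": TCP orientation; "force": force on the tool from outside, world axes, zero at the start; "torque": the same for the moment, N m; "width": finger opening in mm.
Only numpy, scipy, OpenCV 4.12 (cv2) and the standard library are available. Lean on these libraries where they do the work, as an engineer would, in place of code of your own. Each camera call takes 0.05 s, during which the arm holds its last target.

## Working session

There is one attempt and no reset: what is moved stays moved. The work goes in short steps, Python scripts to look and compute and a tool call to move; the robot and the scene stay as the last step left them, time stands still between calls to the robot, and variables do not carry over. Pictures are saved under pics/ and viewed, and the job is handed in when it is done.

Besides the shell and the picture viewer there is one more tool, called after ">>>" by a JSON object that holds its "method" and its "body". apply_moves: Moves the arm, as the interface text tells. Its arguments: {"type":"object","properties":{"motion":{"type":"array","items":{"type":"array","items":{"type":"number"}}}},"required":["motion"]}

```bash
ls; mkdir -p pics
cat > h.py <<'E'
import numpy as np, cv2
from cell import ctrl
from scipy.spatial.transform import Rotation as R
def save(p,name): cv2.imwrite('pics/'+name+'.png', p['image'][:,:,::-1])
def toolpose():
    s=ctrl.read_state(); return np.array(s['eef_pos']), s['tool_rot']
def Rt(rpy): return R.from_euler('xyz',rpy).as_matrix()
def extr(p):
    if 'extrinsics' in p: return np.array(p['extrinsics'])
    s=p['_pose']; T=np.eye(4);T[:3,:3]=Rt(s[1]);T[:3,3]=s[0]
    return np.linalg.inv(T@np.array(p['tool_from_camera']))
def K(p):
    f=p['image'].shape[0]/2/np.tan(np.radians(p['vfov'])/2); return f,p['cx'],p['cy']
def proj(p,X):
    E=extr(p);f,cx,cy=K(p);c=E[:3,:3]@np.array(X)+E[:3,3]
    return cx+f*c[0]/-c[2], cy+f*(-c[1])/-c[2]
def unproj(p,u,v,z):
    E=np.linalg.inv(extr(p));f,cx,cy=K(p)
    d=E[:3,:3]@np.array([(u-cx)/f,-(v-cy)/f,-1]);o=E[:3,3]
    return o+d*(z-o[2])/d[2]
def img(n):
    ps=toolpose(); p=ctrl.get_image(n); p['_pose']=ps; return p
E
python3 - <<'E'
from h import *
s=ctrl.read_state(); print(s, ctrl.grip_depth)
for n in ['scene','top','wrist']:
    p=img(n); save(p,n+'0'); print(n,{k:v for k,v in p.items() if k!='image'})
    for q in ['coupon','gauge','gauge_stop','gauge_home','gauge_mouth','gauge_arm','cap_grip','spindle','coupon_green','coupon_grey','tape_roll','carton_red','carton_tan','carton_orange','scanner']:
        r=ctrl.mark_of(p,q); print(q,[(np.round(d['location']).tolist(),round(d['confidence'],2)) for d in r[:3]])
E
```

```text
pics
{'clock': 0.0, 'qpos': array([-1.17378063,  0.62931853,  0.03844891,  1.51840606, -0.02701839,
        0.99627344, -0.02004143]), 'qd': array([ 3.16528472e-05, -1.00498604e-04, -1.95979319e-03, -1.93963160e-03,
       -1.86590222e-03, -2.55908768e-03,  9.21175293e-04]), 'tau': array([ 9.28581831e-04, -5.63385093e+01,  1.22673254e+00, -1.93446118e+01,
        1.10536566e-02,  1.07129026e-02, -2.10249533e-05]), 'eef_pos': array([289.89509803, 581.06432011, 230.39491676]), 'tool_rot': array([-1.57080924,  0.00188727,  1.10792269]), 'force': array([ 0.32981597, -0.04741331, -0.19273822]), 'torque': array([-0.01239551,  0.03606432,  0.02528268]), 'width': 85.31905626957497} 18.700000000000003
scene {'vfov': 43.099278961312734, 'cx': 315.3799716736583, 'cy': 195.90566648294987, 'extrinsics': array([[-8.81476216e-01,  4.72104316e-01,  1.08257098e-02,
         4.24909564e+02],
       [-3.81054874e-01, -7.24642369e-01,  5.74186921e-01,
         1.83361275e+02],
       [ 2.78920891e-01,  5.02006925e-01,  8.18652664e-01,
        -2.04651719e+03],
       [ 0.00000000e+00,  0.00000000e+00,  
[... 2307 characters left out ...]
 array([[ 9.99999676e-01, -7.98321166e-04,  9.85396437e-05,
         1.19776340e+00],
       [ 3.47694688e-04,  3.18527848e-01, -9.47913440e-01,
        -1.43110168e+02],
       [ 7.25351742e-04,  9.47913167e-01,  3.18528022e-01,
         8.27778466e+01],
       [ 0.00000000e+00,  0.00000000e+00,  0.00000000e+00,
         1.00000000e+00]]), 'shot': 3, '_pose': (array([290.18750374, 581.64396502, 231.31991603]), array([-1.57077353e+00, -2.44010451e-05,  1.10790813e+00]))}
coupon []
gauge []
gauge_stop []
gauge_home []
gauge_mouth []
gauge_arm []
cap_grip []
spindle []
coupon_green []
coupon_grey []
tape_roll []
carton_red []
carton_tan []
carton_orange []
scanner [([380.0, 517.0, 3.0], 0.56)]
```

View pics/scene0.png

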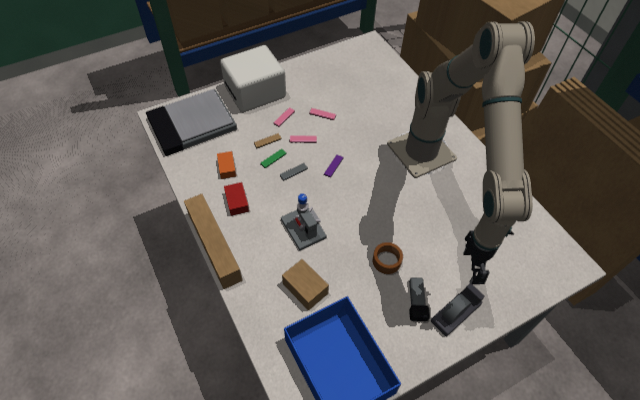

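View pics/top0.png

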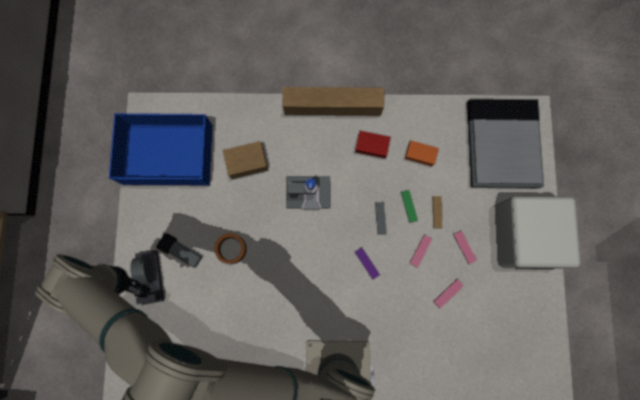

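View pics/wrist0.png

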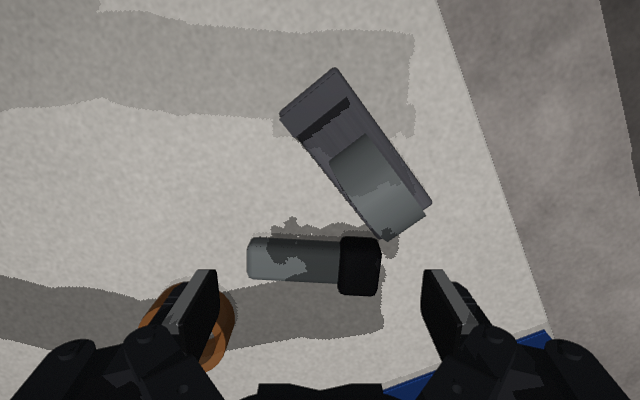

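Run:
```python
from h import *
p=img('top'); 
im=p['image'][:,:,::-1]
c=cv2.resize(im[160:225,270:345],None,fx=8,fy=8,interpolation=cv2.INTER_CUBIC); 
c2=cv2.resize(im[170:235,360:450],None,fx=7,fy=7,interpolation=cv2.INTER_CUBIC)
cv2.imwrite('pics/g1.png',c); cv2.imwrite('pics/c1.png',c2)
hsv=cv2.cvtColor(im,cv2.COLOR_BGR2HSV)
sub=hsv[190:235,425:450]; m=(sub[...,1]>70).astype(np.uint8)
print(m.sum())
ys,xs=np.nonzero(m); pts=np.c_[xs+425,ys+190].astype(np.float32)
r=cv2.minAreaRect(pts); b=cv2.boxPoints(r); print(r)
for q in b: print(q,unproj(p,q[0],q[1],10))
print(unproj(p,*r[0],10))
w=np.array([unproj(p,u,v,10)[:2] for u,v in pts]); mu=w.mean(0); print(mu,len(w)); 
ev,V=np.linalg.eigh(np.cov(w.T)); print(V[:,1],np.degrees(np.arctan2(V[1,1],V[0,1])),np.sqrt(12*ev))
p=img('scene'); im=p['image'][:,:,::-1]
cv2.imwrite('pics/g2.png',cv2.resize(im[185:255,270:340],None,fx=8,fy=8,interpolation=cv2.INTER_CUBIC))
cv2.imwrite('pics/c2.png',cv2.resize(im[120:185,245:325],None,fx=8,fy=8,interpolation=cv2.INTER_CUBIC))
```

```text
247
((437.03106689453125, 211.527587890625), (31.240116119384766, 7.868751049041748), 86.633544921875)
[432.18625 196.16551] [ 579.04189517 -319.62377442   10.        ]
[440.0414  195.70345] [ 580.90110635 -346.28238299   10.        ]
[441.8759  226.88966] [ 474.70443652 -348.86003095   10.        ]
[434.02072 227.35173] [ 472.87764271 -322.50523403   10.        ]
[ 526.57669859 -334.32497703   10.        ]
[ 525.48116101 -334.2072985 ] 247
[-0.99990135 -0.01404577] -179.1952100000792 [ 26.74100873 105.98497895]
```

View pics/g1.png

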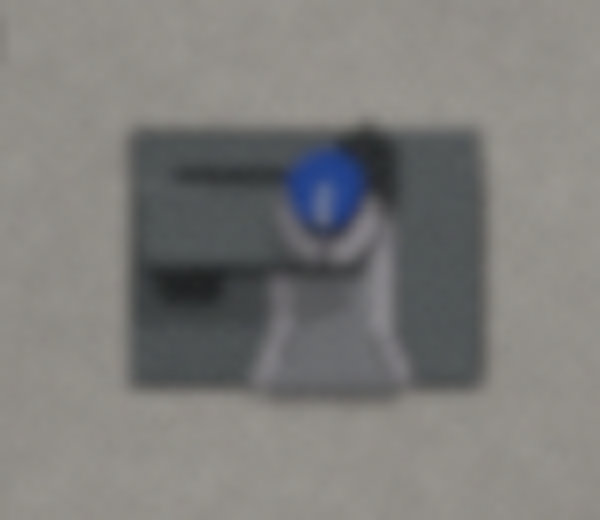

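View pics/g2.png

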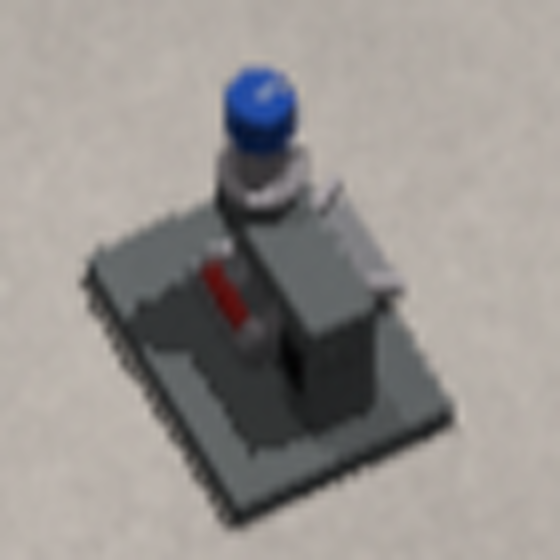

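View pics/c1.png

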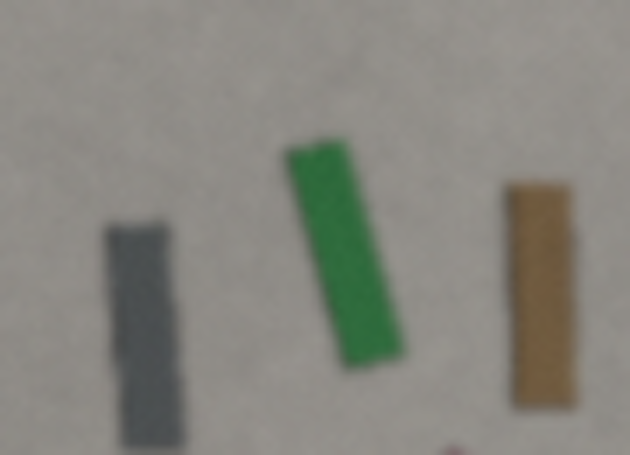

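```bash
cat >> h.py <<'E'
def rel(tgt,yaw=None,pose=None):
    "rows numbers (cm, rad) from current commanded pose (approx measured) to world target mm, yaw"
    pos,rot=pose or toolpose()
    d=Rt(rot).T@(np.array(tgt)-pos)/10
    r=0 if yaw is None else -((yaw-rot[2]+np.pi)%(2*np.pi)-np.pi)
    return np.round(d,3),round(r,4)
E
python3 - <<'E'
from h import *
print(rel([480,100,265],1.5708)); print(rel([486,-334,220],1.5708))
E
```

```text
(array([-34.623,  -3.37 , -38.489]), np.float64(-0.4629))
(array([-73.189,   1.127, -58.405]), np.float64(-0.4629))
```

>>> {"method": "apply_moves", "body": {"motion": [[-34.6, -3.4, -38.5, -0.463, 5.5], [-34.6, -3.4, -38.5, -0.463, 5.5], [-34.6, -3.4, -38.5, -0.463, 5.5], [-34.6, -3.4, -38.5, -0.463, 5.5], [-34.6, -3.4, -38.5, -0.463, 5.5], [-34.6, -3.4, -38.5, -0.463, 5.5], [-34.6, -3.4, -38.5, -0.463, 5.5], [-34.6, -3.4, -38.5, -0.463, 5.5], [-34.6, -3.4, -38.5, -0.463, 5.5], [-73.2, 1.1, -58.4, -0.463, 5.5], [-73.2, 1.1, -58.4, -0.463, 5.5], [-73.2, 1.1, -58.4, -0.463, 5.5], [-73.2, 1.1, -58.4, -0.463, 5.5], [-73.2, 1.1, -58.4, -0.463, 5.5], [-73.2, 1.1, -58.4, -0.463, 5.5], [-73.2, 1.1, -58.4, -0.463, 5.5], [-73.2, 1.1, -58.4, -0.463, 5.5], [-73.2, 1.1, -58.4, -0.463, 5.5]]}}

```text
clock: 4.75
eef_pos: [485.9, -333.3, 220.0]
tool_rot: [-1.57, -0.001, 1.571]
force: [-0.2, 0.6, 0.3]
width: 54.9
```

Run:
```python
from h import *
p=img('wrist'); save(p,'w1'); print(ctrl.grip_depth, p['_pose'])
r=ctrl.mark_of(p,'coupon'); print([(np.round(d['location']).tolist(),round(d['confidence'],2)) for d in r[:3]])
im=p['image'][:,:,::-1]; hsv=cv2.cvtColor(im,cv2.COLOR_BGR2HSV)
m=((hsv[...,0]>8)&(hsv[...,0]<25)&(hsv[...,1]>80)).astype(np.uint8)
n,l,st,ce=cv2.connectedComponentsWithStats(m)
for i in range(1,n):
    if st[i,4]>500:
        c,_=cv2.findContours((l==i).astype(np.uint8),0,2); r=cv2.minAreaRect(max(c,key=len)); b=cv2.boxPoints(r)
        print(st[i],[np.round(unproj(p,u,v,10),1).tolist() for u,v in b],np.round(b).tolist())
```

```text
18.700000000000003 (array([ 485.87980291, -333.33909722,  220.01891362]), array([-1.57046477e+00, -1.31351670e-03,  1.57081378e+00]))
[([346.0, -94.0, -3.0], 0.91), ([411.0, -422.0, 2.0], 0.9), ([395.0, -273.0, -0.0], 0.81)]
[ 304  152   29   99 2745] [[470.6, -347.4, 10.0], [470.6, -319.2, 10.0], [579.8, -317.9, 10.0], [579.8, -348.9, 10.0]] [[304.0, 152.0], [332.0, 152.0], [332.0, 250.0], [304.0, 250.0]]
[ 315  325   83   70 4180] [[769.5, -344.2, 10.0], [676.3, -326.6, 10.0], [702.3, -232.2, 10.0], [799.4, -243.4, 10.0]] [[310.0, 384.0], [324.0, 323.0], [401.0, 341.0], [387.0, 402.0]]
```

View pics/w1.png

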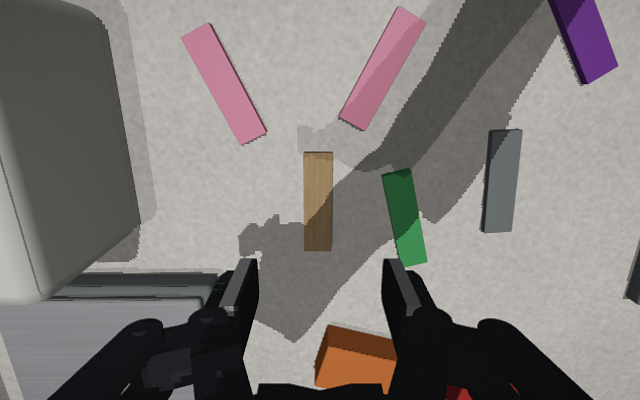

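>>> {"method": "apply_moves", "body": {"motion": [[0, 6, 0, 0, 5.5], [0, 12, 0, 0, 5.5], [0, 17, 0, 0, 5.5], [0, 20, 0, 0, 5.5], [0, 21.4, 0, 0, 5.5], [0, 21.8, 0, 0, 5.5], [0, 21.8, 0, 0, 5.5], [0, 21.8, 0, 0, 4.0], [0, 21.8, 0, 0, 3.2], [0, 21.8, 0, 0, 2.4], [0, 21.8, 0, 0, 2.0], [0, 21.8, 0, 0, 2.0], [0, 21.8, 0, 0, 2.0]]}}

```text
clock: 6.48
eef_pos: [486.4, -334.5, 3.6]
tool_rot: [-1.572, 0.001, 1.571]
force: [-0.2, 1.0, 6.5]
width: 27.7
```

Run:
```python
from h import *
p=img('wrist'); save(p,'w2'); s=ctrl.read_state(); print(s['eef_pos'],s['force'],s['width'])
```

```text
[ 486.41422865 -334.54237803    3.55697358] [-0.22219599  0.33570336  6.92065264] 27.664817603273974
```

View pics/w2.png

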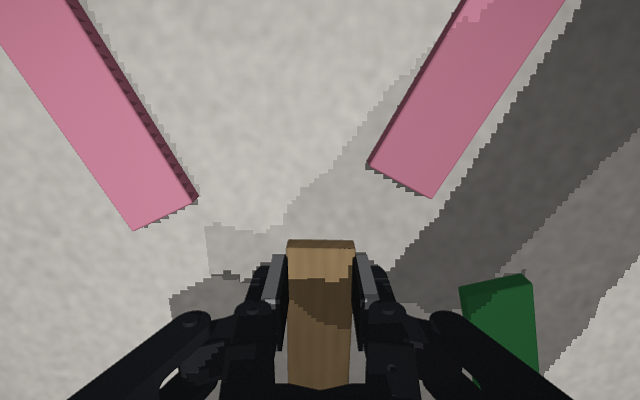

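>>> {"method": "apply_moves", "body": {"motion": [[0, -2, 0, 0, 2.0], [0, -8, 0, 0, 2.0], [0, -14, 0, 0, 2.0], [4, -20, 0.5, 0, 2.0], [10, -26, 1.5, 0, 2.0], [16, -30, 2.5, 0, 2.0], [22, -30, 3.6, 0, 2.0], [28, -30, 3.6, 0, 2.0], [33.4, -30, 3.6, 0, 2.0], [33.4, -30, 3.6, 0, 2.0], [33.4, -30, 3.6, 0, 2.0], [33.4, -30, 3.6, 0, 2.0]]}}

```text
clock: 8.02
eef_pos: [449.7, -1.4, 302.8]
tool_rot: [-1.571, 0.001, 1.569]
force: [0.7, -0.8, -0.2]
width: 27.9
```

Run:
```python
from h import *
p=img('wrist'); save(p,'w3'); s=ctrl.read_state(); print(s['clock'],s['eef_pos'],s['tool_rot'],s['force'],s['width'])
for q in ['gauge','gauge_stop','gauge_home','gauge_mouth','gauge_arm','cap_grip']:
        r=ctrl.mark_of(p,q); print(q,[(np.round(d['location'],1).tolist(),round(d['confidence'],2)) for d in r[:2]])
```

```text
8.075 [449.75493197  -1.75162229 302.63333604] [-1.57116034e+00  7.37984957e-04  1.56839312e+00] [-0.19885429 -0.01121669 -0.39137127] 27.996692171549803
gauge [([587.8, 84.8, 2.6], 0.86)]
gauge_stop [([601.6, 88.7, 37.7], 0.73), ([586.3, 88.2, 55.5], 0.2)]
gauge_home [([542.8, 89.2, 33.2], 0.91), ([589.8, 91.6, 171.9], 0.61)]
gauge_mouth [([390.4, 360.3, 2.1], 0.65), ([530.8, 86.7, 35.4], 0.6)]
gauge_arm [([586.5, 93.3, 111.9], 0.92), ([596.9, 89.2, 35.5], 0.34)]
cap_grip [([589.5, 93.4, 171.8], 0.56)]
```

View pics/w3.png

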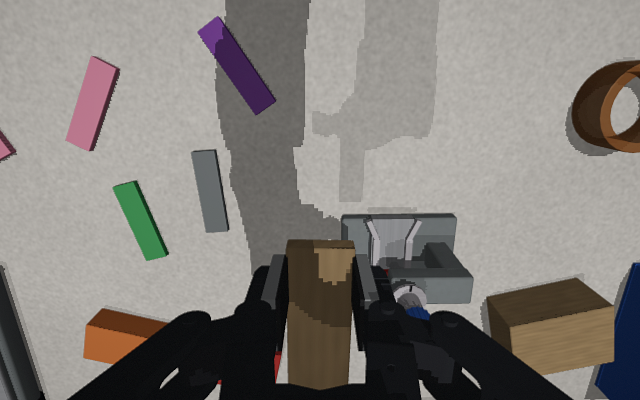

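Run:
```python
from h import *
im=cv2.imread('pics/w3.png')
c=cv2.resize(im[205:325,335:480],None,fx=5,fy=5,interpolation=cv2.INTER_NEAREST); cv2.imwrite('pics/w3c.png',c)
```

```text
(no output)
```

View pics/w3c.png

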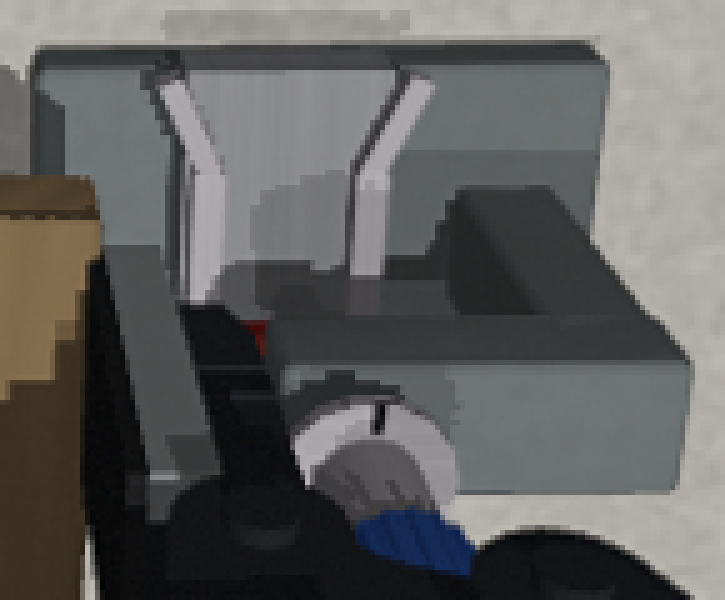

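```bash
cat > m.py <<'E'
from h import *
import pickle
E
python3 - <<'E'
from h import *
p=img('wrist'); s=p['_pose']; print(s)
f=lambda a,b,z: np.round(unproj(p,335+a/5,205+b/5,z)[:2],1)
print('base',f(36,66,20),f(608,62,20),'right edge',f(592,235,20))
print('front bottom',f(32,45,0),f(590,42,0))
print('deck front',f(190,68,35),f(396,68,35))
print('L rail',f(226,172,42),f(214,300,42),'R',f(358,172,42),f(354,272,42))
print('arm top front edge',f(285,362,112),f(690,362,112),'bottom right corner',f(676,492,112))
print('arm back',f(340,492,112))
E
```

```text
(array([449.84500926,  -0.7293987 , 302.21179074]), array([-1.57052840e+00,  9.63511019e-05,  1.56971885e+00]))
base [534.4  29.7] [533.3 177.3] right edge [582.8 179.1]
front bottom [536.1  29.9] [535.3 180. ]
deck front [529.   67.1] [529.1 118.4]
L rail [554.2  76.3] [590.1  75.2] R [554.2 109.3] [582.1 110.4]
arm top front edge [566.5  78.2] [566.5 165.2] bottom right corner [599.1 166.6]
arm back [599.1  92.5]
```

>>> {"method": "apply_moves", "body": {"motion": [[3, 3, 1.5, 0, 2.0], [7, 8, 2.9, 0, 2.0], [9.26, 13, 2.9, 0, 2.0], [9.26, 18, 2.9, 0, 2.0], [9.26, 21, 2.9, 0, 2.0], [9.26, 22.2, 2.9, 0, 2.0], [9.26, 22.2, 2.9, 0, 2.0], [9.26, 22.2, 2.9, 0, 2.0], [9.26, 22.2, 2.9, 0, 2.0]]}}

```text
clock: 9.55
eef_pos: [421.7, 92.6, 81.4]
tool_rot: [-1.573, -0.001, 1.571]
force: [-0.5, -0.3, 0.3]
width: 28.0
```

Run:
```python
from h import *
s=ctrl.read_state(); print(s['clock'],s['eef_pos'],s['tool_rot'],s['force'],s['width'])
p=img('wrist'); save(p,'w4'); 
s=ctrl.read_state(); print(s['clock'],s['eef_pos'],s['tool_rot'],s['force'],s['width'])
p=img('scene'); cv2.imwrite('pics/s4.png',cv2.resize(p['image'][150:270,250:410,::-1],None,fx=5,fy=5,interpolation=cv2.INTER_CUBIC))
s=ctrl.read_state(); print(s['clock'],s['eef_pos'],s['tool_rot'],s['force'],s['width'])
```

```text
9.55 [421.70390075  92.64083057  81.3649482 ] [-1.57312838e+00 -6.59289416e-04  1.57072225e+00] [-0.52723022 -0.33966116  0.26258178] 28.044847089109542
9.6 [421.57032969  92.61337197  81.22942493] [-1.57284313e+00 -5.98124921e-04  1.57071162e+00] [-0.46696512  0.2838633  -0.54410813] 27.665659388758364
9.65 [421.41253686  92.60268699  81.08579366] [-1.57247994e+00 -5.08461882e-04  1.57083489e+00] [-0.1308113  -0.10078321  0.06619802] 27.64135372261987
```

View pics/w4.png

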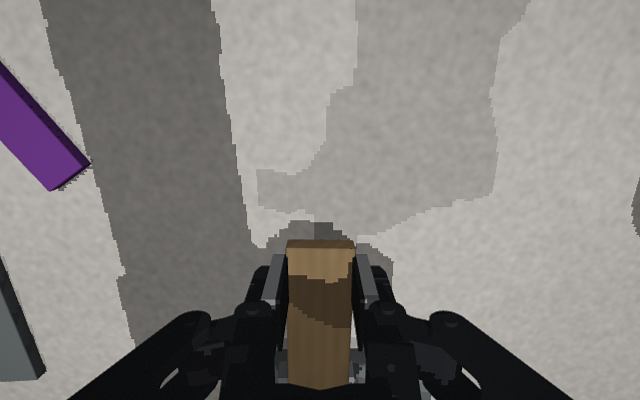

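View pics/s4.png

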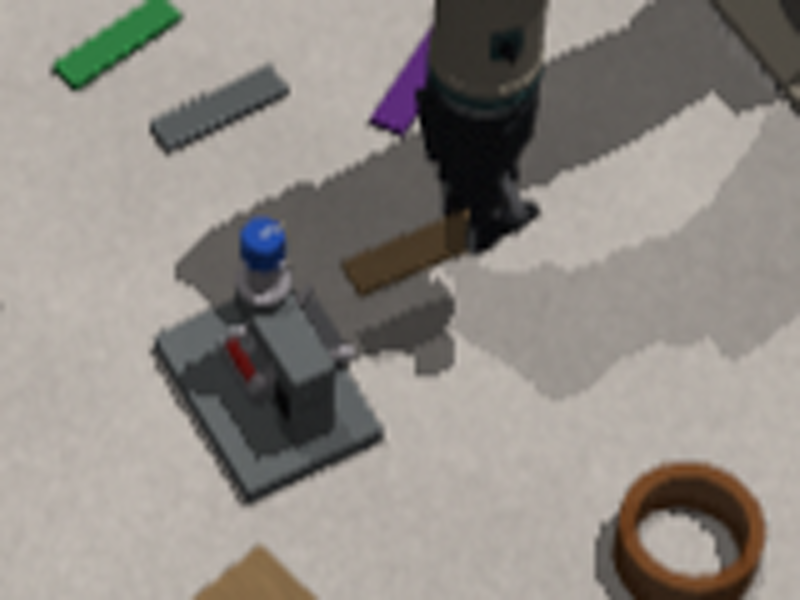

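>>> {"method": "apply_moves", "body": {"motion": [[0, 2, 0, 0, 2.0], [0, 3.9, 0, 0, 2.0], [0, 3.9, 0, 0, 2.0], [0, 3.9, -1.5, 0, 2.0], [0, 3.9, -3.0, 0, 2.0], [0, 3.9, -4.0, 0, 2.0], [0, 4.0, -4.0, 0, 2.0], [0, 4.0, -4.0, 0, 2.0]]}}

```text
clock: 10.65
eef_pos: [460.0, 92.4, 40.3]
tool_rot: [-1.57, 0.0, 1.571]
force: [0.1, -0.2, -1.0]
width: 27.9
```

Run:
```python
from h import *
p=img('wrist'); save(p,'w5'); 
s=ctrl.read_state(); print(s['clock'],s['eef_pos'],s['tool_rot'],s['force'],s['width'])
p=img('scene'); cv2.imwrite('pics/s5.png',cv2.resize(p['image'][150:270,250:410,::-1],None,fx=5,fy=5,interpolation=cv2.INTER_CUBIC))
s=ctrl.read_state(); print(s['clock'],s['eef_pos'],s['tool_rot'],s['force'],s['width'])
```

```text
10.7 [459.95713954  92.46819277  40.27589193] [-1.56981489e+00  4.02945867e-04  1.57151883e+00] [ 0.02814208 -0.85779795 -0.70674786] 27.8725747192447
10.75 [460.05255846  92.50481358  40.27489361] [-1.56992945e+00  3.49410983e-04  1.57156771e+00] [-0.18755354  0.26118705  0.04049746] 27.741956991492035
```

View pics/s5.png

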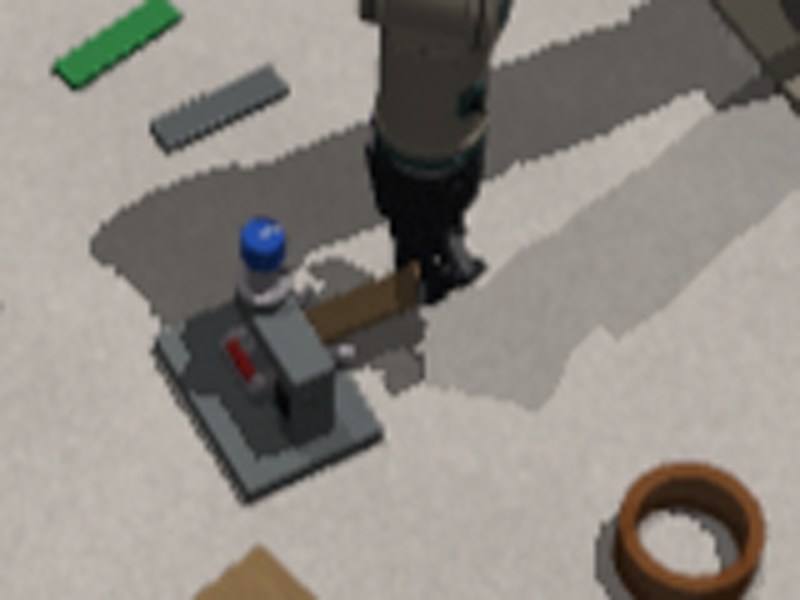

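>>> {"method": "apply_moves", "body": {"motion": [[0, 0.05, -1.0, 0, 2.0], [0, 0.07, -2.0, 0, 2.0], [0, 0.07, -3.0, 0, 2.0], [0, 0.07, -3.6, 0, 2.0], [0, 0.07, -4.0, 0, 2.0], [0, 0.07, -4.1, 0, 2.0], [0, 0.07, -4.1, 0, 2.0]]}}

```text
clock: 11.62
eef_pos: [501.6, 92.5, 39.6]
tool_rot: [-1.57, 0.0, 1.571]
force: [-0.0, -0.5, -0.0]
width: 27.7
```

No contact yet; advance in small steps to meet the stop.

>>> {"method": "apply_moves", "body": {"motion": [[0, 0, -0.15, 0, 2.0], [0, 0, -0.3, 0, 2.0], [0, 0, -0.3, 0, 2.0]]}}

```text
clock: 12.0
eef_pos: [504.6, 92.4, 39.5]
tool_rot: [-1.57, 0.0, 1.571]
force: [-1.4, -0.9, 0.8]
width: 27.8
```

>>> {"method": "apply_moves", "body": {"motion": [[0, 0, -0.1, 0, 2.0], [0, 0, -0.2, 0, 2.0], [0, 0, -0.2, 0, 2.0]]}}

```text
clock: 12.38
eef_pos: [504.8, 92.2, 39.2]
tool_rot: [-1.567, 0.001, 1.572]
force: [-5.4, 0.1, 0.6]
width: 27.6
```

>>> {"method": "apply_moves", "body": {"motion": [[0, 0.03, 0, 0, 2.4], [0, 0.03, 0, 0, 3.0], [0, 0.03, 0, 0, 3.6], [0, 0.03, 0, 0, 4.5], [0, 0.03, 0, 0, 5.5], [0, 0.03, 0, 0, 5.5]]}}

```text
clock: 13.12
eef_pos: [507.2, 92.6, 39.4]
tool_rot: [-1.571, -0.0, 1.571]
force: [-0.8, 0.3, -0.6]
width: 54.9
```

Run:
```python
from h import *
p=img('wrist'); save(p,'w6'); 
s=ctrl.read_state(); print(s['clock'],s['eef_pos'],s['tool_rot'],s['force'],s['width'])
p=img('scene'); cv2.imwrite('pics/s6.png',cv2.resize(p['image'][150:270,250:410,::-1],None,fx=5,fy=5,interpolation=cv2.INTER_CUBIC))
```

```text
13.175 [507.1179566   92.57720107  39.3784231 ] [-1.57127755e+00 -1.70768267e-04  1.57091052e+00] [-0.47617782 -0.03595223  0.51394616] 54.78913786238763
```

View pics/w6.png

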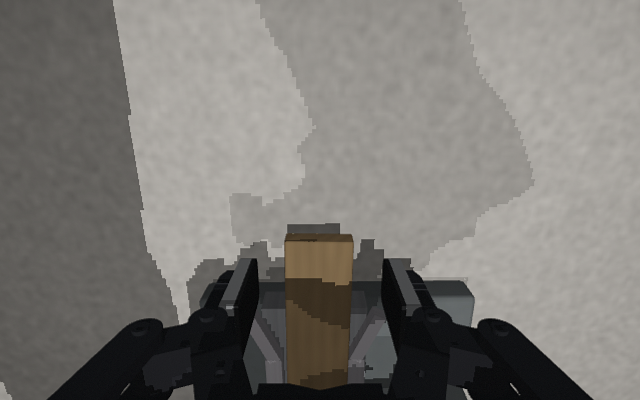

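View pics/s6.png

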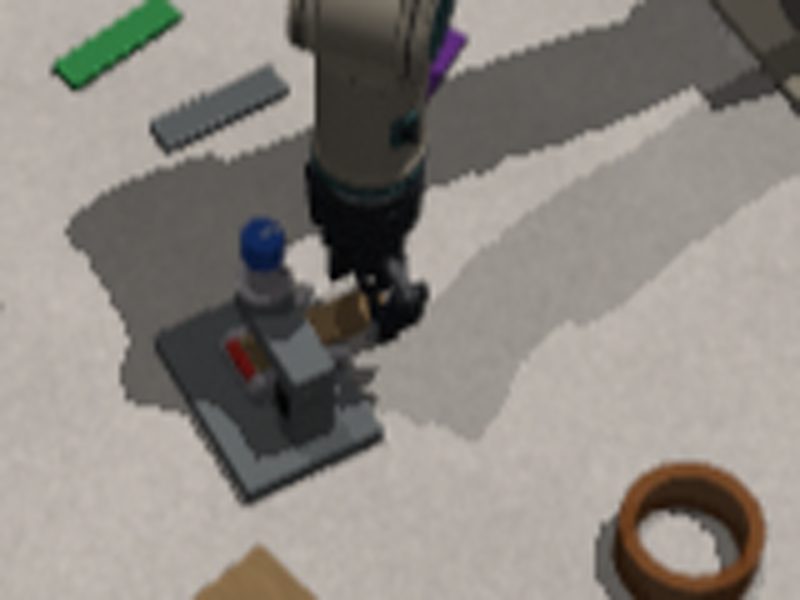

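>>> {"method": "apply_moves", "body": {"motion": [[0, -4, 0, 0, 5.5], [0, -10, 0, 0, 6.5], [0, -16, 0, 0, 6.5], [0, -22, 0, 0, 6.5], [0, -26, -2, 0, 6.5], [0, -26, -5.3, 0, 6.5], [0, -26, -5.3, 0, 6.5], [0, -26, -5.3, 0, 6.5], [0, -26, -5.3, 0, 6.5], [0, -26, -5.3, 0, 6.5]]}}

```text
clock: 14.48
eef_pos: [559.2, 92.6, 299.2]
tool_rot: [-1.57, 0.0, 1.571]
force: [0.3, -0.2, -0.3]
width: 65.0
```

Run:
```python
from h import *
p=img('wrist'); save(p,'w7'); 
s=ctrl.read_state(); print(s['clock'],s['eef_pos'],s['tool_rot'],s['force'],s['width'],s['qpos'])
for q in ['cap_grip','gauge_arm','gauge_home','coupon','spindle']:
        r=ctrl.mark_of(p,q); print(q,[(np.round(d['location'],1).tolist(),round(d['confidence'],2)) for d in r[:2]])
im=p['image'][:,:,::-1]
cv2.imwrite('pics/w7c.png',cv2.resize(im[80:280,200:420],None,fx=3.5,fy=3,interpolation=cv2.INTER_CUBIC) if 0 else cv2.resize(im[80:280,220:420],None,fx=3,fy=3,interpolation=cv2.INTER_NEAREST))
```

```text
14.525 [559.40027422  92.58420523 299.25911602] [-1.57046872e+00  1.61565812e-04  1.57134915e+00] [-0.35317421 -0.47823189 -0.03414738] 64.95812177871545 [ 0.14828234  0.48251253 -0.55247144  1.65346345  0.27893588  1.085523
  1.08687084]
cap_grip [([589.4, 93.5, 169.4], 0.93), ([500.7, -145.7, -4.2], 0.3)]
gauge_arm [([586.9, 91.8, 108.7], 0.66)]
gauge_home [([544.6, 90.6, 36.5], 0.61)]
coupon [([542.3, 97.0, 37.7], 0.7)]
spindle [([544.8, 93.1, 34.1], 0.46)]
```

View pics/w7.png

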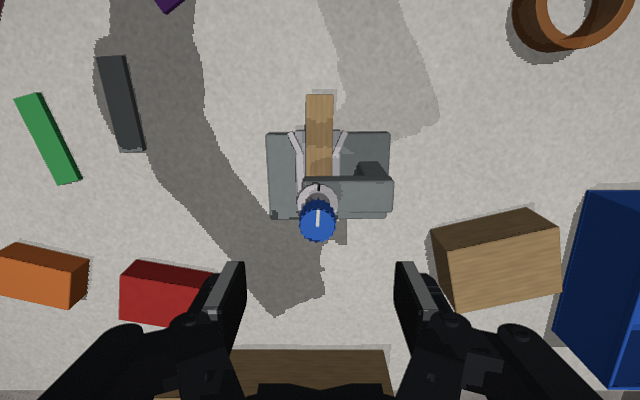

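View pics/w7c.png

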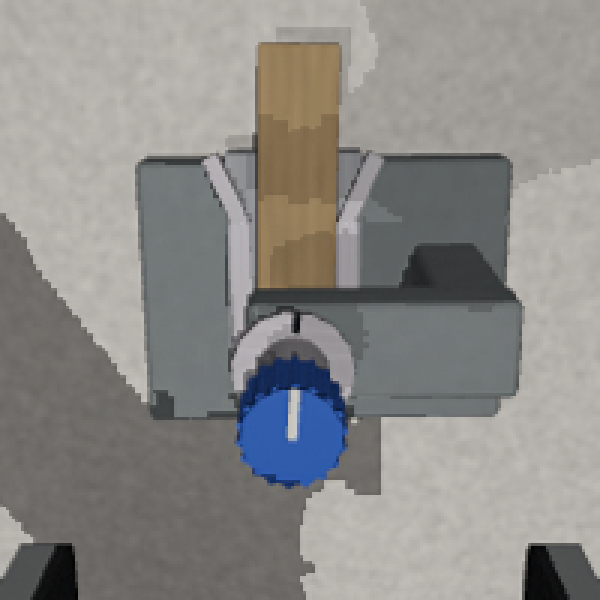

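Run:
```python
from h import *
p=img('wrist'); im=p['image'][:,:,::-1]
hsv=cv2.cvtColor(im,cv2.COLOR_BGR2HSV)
sub=np.zeros(hsv.shape[:2],bool); sub[180:250,290:350]=1
m=((hsv[...,0]>95)&(hsv[...,0]<125)&(hsv[...,1]>120)&(hsv[...,2]>140)&sub).astype(np.uint8)
m=cv2.morphologyEx(m,cv2.MORPH_CLOSE,np.ones((5,5)))
c,_=cv2.findContours(m,0,2); c=max(c,key=len); e=cv2.fitEllipse(c); print(e)
for z in (180,184): print(z,unproj(p,*e[0],z))
f=p['image'].shape[0]/2/np.tan(np.radians(p['vfov'])/2)
E=extr(p); 
for z in (178,180,182,184,186): 
    w=[unproj(p,e[0][0]+s*e[1][0]/2,e[0][1],z) for s in(-1,1)]; print(z,w[1][1]-w[0][1], (e[1][0]/f)*0)
g=lambda a,b,z:np.round(unproj(p,220+a/3,80+b/3,z)[:2],1)
print('coupon rear',g(258,43,45),g(340,43,45),'near arm',g(257,288,45),g(338,288,45))
print('rails',g(245,220,42),g(343,220,42),'base front',g(140,157,20),g(510,156,20),'rear',g(152,417,20))
print('arm front',g(252,302,112),g(518,300,112),'rear',g(515,395,112))
print('skirt disc c',g(294,362,129))
```

```text
((317.0065612792969, 223.88572692871094), (31.13219451904297, 35.488460540771484), 97.186279296875)
180 [585.40047851  91.83498851 180.        ]
184 [583.75747552  91.86545498 184.        ]
178 25.12300460072801 0.0
180 24.93299114428696 0.0
182 24.742977687845922 0.0
184 24.552964231404886 0.0
186 24.362950774963835 0.0
coupon rear [490.3  79.2] [490.3 108.6] near arm [581.   77.8] [581. 109.]
rails [555.1  73.4] [555.  110.7] base front [534.3  31.2] [533.7 177.2] rear [644.4  31.2]
arm front [568.2  78.8] [567.5 164.6] rear [600.1 165.7]
skirt disc c [582.9  92.4]
```

>>> {"method": "apply_moves", "body": {"motion": [[0, 0, -1, -0.18, 6.0], [0, 0, -2.45, -0.36, 6.0], [0, 0, -2.45, -0.54, 6.0], [0, 0, -2.45, -0.72, 6.0], [0, 0, -2.45, -0.9, 6.0], [0, 0, -2.45, -1.08, 6.0], [0, 0, -2.45, -1.13, 6.0], [0, 0, -2.45, -1.13, 6.0], [0, 0, -2.45, -1.13, 6.0]]}}

```text
clock: 15.95
eef_pos: [584.4, 92.4, 299.3]
tool_rot: [-1.571, -0.0, 2.7]
force: [-0.1, -0.1, 0.5]
width: 59.9
```

```bash
cat >> h.py <<'E'
def capfit(p,win):
    im=p['image'][:,:,::-1]; hsv=cv2.cvtColor(im,cv2.COLOR_BGR2HSV)
    sub=np.zeros(hsv.shape[:2],bool); sub[win[1]:win[3],win[0]:win[2]]=1
    m=((hsv[...,0]>95)&(hsv[...,0]<125)&(hsv[...,1]>120)&(hsv[...,2]>140)&sub).astype(np.uint8)
    m=cv2.morphologyEx(m,cv2.MORPH_CLOSE,np.ones((5,5)))
    c,_=cv2.findContours(m,0,2); c=max(c,key=len); return cv2.fitEllipse(c)
E
python3 - <<'E'
from h import *
p=img('wrist'); save(p,'w8'); 
s=ctrl.read_state(); print(s['clock'],s['eef_pos'],s['tool_rot'],s['qpos'])
im=p['image'][:,:,::-1]
cv2.imwrite('pics/w8c.png',cv2.resize(im[80:280,220:420],None,fx=3,fy=3,interpolation=cv2.INTER_NEAREST))
E
```

```text
16.0 [584.35453366  92.51556149 299.30938459] [-1.57069829e+00  6.58951766e-05  2.70021163e+00] [ 0.30090128  0.58824102 -0.83839275  1.58231199  0.46261021  1.18041361
  2.0670289 ]
```

View pics/w8.png

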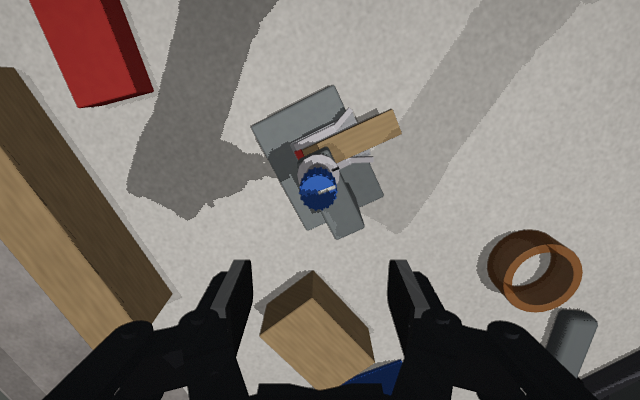

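View pics/w8c.png

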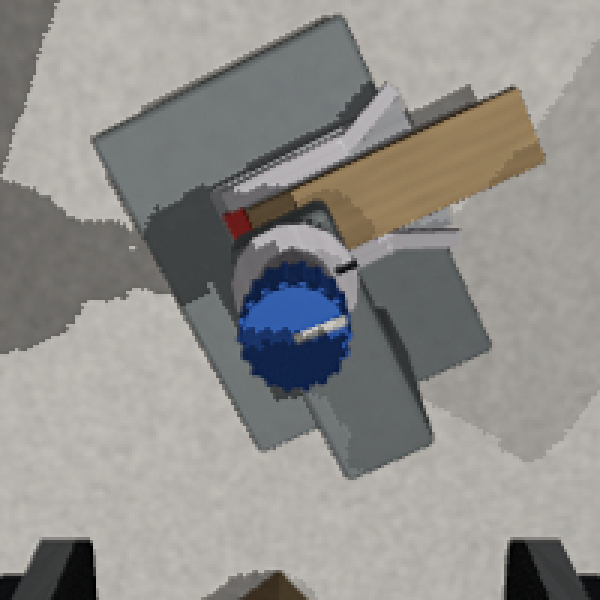

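Run:
```python
from h import *
import copy
p=img('wrist')
p7=dict(p); p7['_pose']=(np.array([559.4,92.58,299.26]),np.array([-1.5705,0.0002,1.5713]))
im=p['image']
print(np.round(p['_pose'][0],2))
# cap outline via blue mask
for nm,pp,(cu,cv_) in (('7',p7,(317.5,224)),('8',p,(318.4,191.7))):
  for z in (180,182,184):
    print(nm,z,np.round(unproj(pp,cu,cv_,z),2), 'R14 px', np.round(14/np.linalg.norm(unproj(pp,cu,cv_,z)-unproj(pp,cu+1,cv_,z)),2))
# solve bias with Rz
z=182
a=unproj(p7,317.5,224,z)[:2]; b=unproj(p,318.4,191.7,z)[:2]
Rm=lambda y: np.array([[np.cos(y),-np.sin(y)],[np.sin(y),np.cos(y)]])
# world offset from tool (bx,bz): bx*(cos,sin)+bz*(-sin,cos)
A=np.block([[np.eye(2),Rm(1.5713)],[np.eye(2),Rm(2.7002)]])
print('axis,bias(x,z tool)',np.linalg.solve(A,np.r_[a,b]))
# other features: coupon rear corners, base corners
g7=lambda a,b,z:unproj(p7,220+a/3,80+b/3,z)[:2]
g8=lambda a,b,z:unproj(p,220+a/3,80+b/3,z)[:2]
for n,c7,c8,z in (('base front -y corner',(138,158),(337,15),20),('base rear -y',(152,417),(93,138),20),('coupon rear-y',(258,43),(517,88),45),('coupon rear +y',(340,43),(545,160),45),('arm +y front',(519,300),(432,437),112),('arm +y rear',(516,396),(352,478),112)):
    a=g7(*c7,z);b=g8(*c8,z); print(n,a.round(1),b.round(1),np.linalg.solve(A,np.r_[a,b]).round(2))
```

```text
[584.35  92.52 299.31]
7 180 [586.43  91.7  180.  ] R14 px 17.48
7 182 [585.61  91.72 182.  ] R14 px 17.61
7 184 [584.79  91.73 184.  ] R14 px 17.75
8 180 [584.48  92.46 180.  ] R14 px 18.02
8 182 [584.22  91.9  182.  ] R14 px 18.16
8 184 [583.95  91.35 184.  ] R14 px 18.3
axis,bias(x,z tool) [584.76332553  90.70964642   1.00499836  -0.84630732]
base front -y corner [535.7  30. ] [537.4  29.1] [537.25  30.91  -0.96   1.6 ]
base rear -y [645.4  30.8] [643.1  29.9] [ 6.4492e+02  2.8530e+01  2.2300e+00 -5.0000e-01]
coupon rear-y [491.3  78.7] [489.4  79.4] [489.81  77.55   1.16  -1.49]
coupon rear +y [491.3 108.1] [489.5 108.1] [490.47 106.72   1.42  -0.8 ]
arm +y front [568.4 164.4] [567.3 163.5] [5.6859e+02 1.6305e+02 1.3500e+00 1.6000e-01]
arm +y rear [601.4 165.6] [597.9 165.8] [599.56 162.9    2.73  -1.88]
```

>>> {"method": "apply_moves", "body": {"motion": [[-0.1, 5, 0.12, 0, 6.0], [-0.1, 10, 0.12, 0, 6.0], [-0.1, 13, 0.12, 0, 6.0], [-0.1, 14.1, 0.12, 0, 6.0], [-0.1, 14.1, 0.12, 0, 6.0], [-0.1, 14.1, 0.12, 0, 6.0]]}}

```text
clock: 16.8
eef_pos: [585.7, 91.6, 159.8]
tool_rot: [-1.573, 0.002, 2.701]
force: [0.4, -0.6, 0.4]
width: 60.1
```

Run:
```python
from h import *
p=img('wrist'); save(p,'w9'); 
s=ctrl.read_state(); print(s['clock'],s['eef_pos'],s['tool_rot'],s['force'],s['torque'],s['width'])
```

```text
16.85 [585.71080681  91.44650481 159.81699429] [-1.57245278e+00  2.13128473e-03  2.70075992e+00] [ 0.72668426  0.13069676 -0.10462204] [ 0.01086508 -0.02951757 -0.03918569] 59.940313123948194
```

View pics/w9.png

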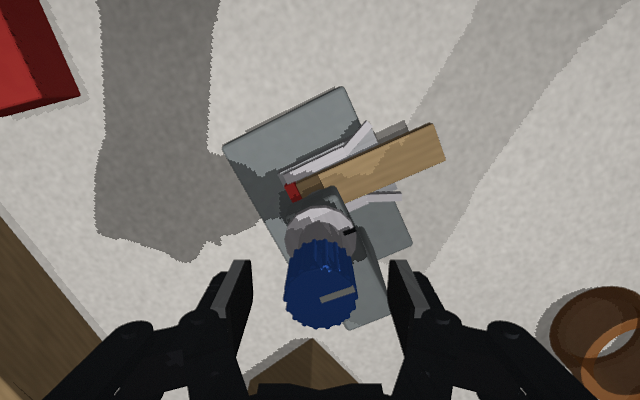

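>>> {"method": "apply_moves", "body": {"motion": [[0, 0, 0, 0, 4.5], [0, 0, 0, 0, 3.4], [0, 0, 0, 0, 2.8], [0, 0, 0, 0, 2.4], [0, 0, 0, 0, 2.0], [0, 0, 0, 0, 2.0]]}}

```text
clock: 17.6
eef_pos: [585.2, 91.0, 158.8]
tool_rot: [-1.571, 0.001, 2.701]
force: [0.6, -2.0, 6.3]
width: 26.2
```

Run:
```python
from h import *
p=img('wrist'); save(p,'w10'); 
s=ctrl.read_state(); print(s['clock'],s['eef_pos'],s['tool_rot'],s['force'],s['torque'],s['width'],s['tau'])
```

```text
17.65 [585.23615452  90.96813923 158.79612546] [-1.57119686e+00  1.04593917e-03  2.70080525e+00] [-0.43658004 -1.36052739  4.26548213] [-0.27779688 -0.07039871 -0.05007873] 26.326833618305656 [-6.84313495e-01 -4.94974136e+01 -9.44576204e+00 -1.34617317e+01
 -2.74270708e-01 -1.86449485e-01  1.04741275e-02]
```

View pics/w10.png

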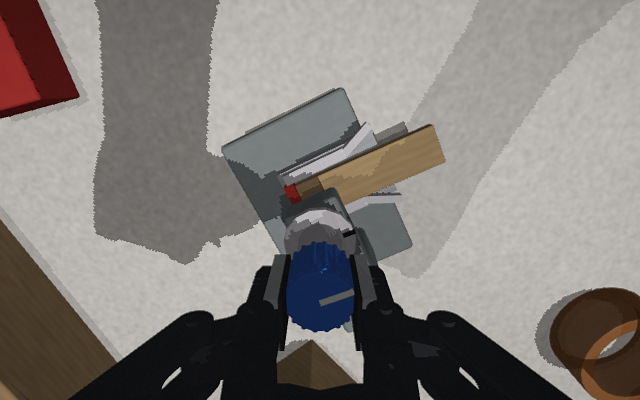

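>>> {"method": "apply_moves", "body": {"motion": [[0, -0.04, 0, 0.05, 2.0], [0, -0.03, 0, 0.15, 2.0], [0, 0.02, 0, 0.25, 2.0], [0, 0.07, 0, 0.35, 2.0], [0, 0.12, 0, 0.4, 2.0], [0, 0.12, 0, 0.4, 2.0]]}}

```text
clock: 18.4
eef_pos: [585.2, 90.8, 156.9]
tool_rot: [-1.571, 0.001, 2.301]
force: [1.5, -0.8, -0.8]
width: 26.2
```

```bash
cat > st.py <<'E'
from h import *
import sys
p=img('wrist'); save(p,sys.argv[1]); 
s=ctrl.read_state(); print(s['clock'],s['eef_pos'].round(2),s['tool_rot'].round(3),'F',s['force'].round(2),'T',s['torque'].round(3),s['width'].round(2),'tau7',s['tau'][6].round(4))
im=p['image'][:,:,::-1]
cv2.imwrite('pics/'+sys.argv[1]+'c.png',cv2.resize(im[80:360,180:460],None,fx=2,fy=2,interpolation=cv2.INTER_NEAREST))
E
python3 st.py w11
```

```text
Traceback (most recent call last):
  File "st.py", line 4, in <module>
    s=ctrl.read_state(); print(s['clock'],s['eef_pos'].round(2),s['tool_rot'].round(3),'F',s['force'].round(2),'T',s['torque'].round(3),s['width'].round(2),'tau7',s['tau'][6].round(4))
                                                                                                                                        ^^^^^^^^^^^^^^^^
AttributeError: 'float' object has no attribute 'round'
```

```bash
sed -i "s/s\['width'\].round(2)/round(s['width'],2)/; s/s\['tau'\]\[6\].round(4)/round(float(s['tau'][6]),4)/" st.py
python3 st.py w12
```

```text
18.5 [585.12  90.8  156.94] [-1.571  0.     2.302] F [ 2.67 -0.97 -0.63] T [-0.263 -0.636 -0.107] 26.5 tau7 0.0399
```

View pics/w12c.png

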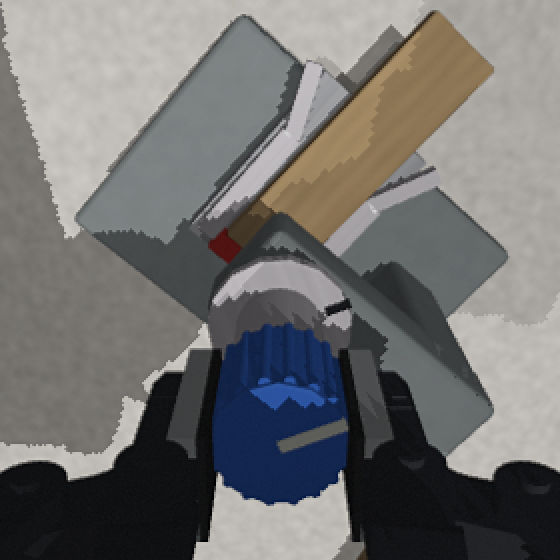

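>>> {"method": "apply_moves", "body": {"motion": [[0, 0.06, 0, 0.1, 2.0], [0, 0.11, 0, 0.2, 2.0], [0, 0.16, 0, 0.3, 2.0], [0, 0.21, 0, 0.4, 2.0], [0, 0.26, 0, 0.5, 2.0], [0, 0.26, 0, 0.5, 2.0]]}}

```text
clock: 19.25
eef_pos: [585.1, 90.6, 154.4]
tool_rot: [-1.571, 0.001, 1.802]
force: [2.8, -2.3, -0.6]
width: 26.2
```

```bash
python3 st.py w13
```

```text
19.3 [585.15  90.63 154.46] [-1.571e+00  1.000e-03  1.803e+00] F [ 3.35 -2.06 -0.67] T [-0.443 -0.757 -0.07 ] 26.11 tau7 -0.0244
```

View pics/w13c.png

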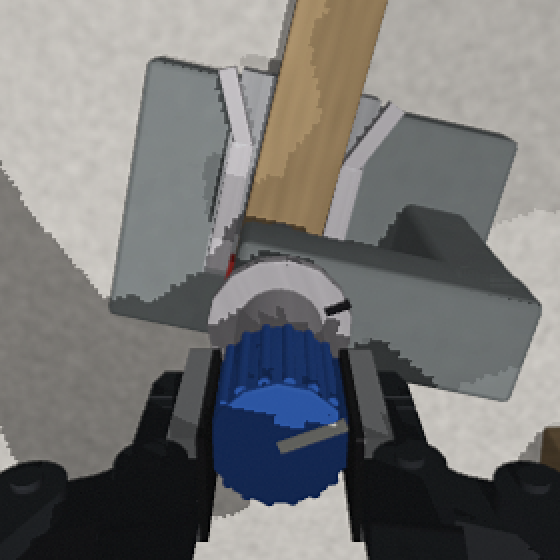

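>>> {"method": "apply_moves", "body": {"motion": [[0, 0.05, 0, 0.1, 2.0], [0, 0.1, 0, 0.2, 2.0], [0, 0.1, 0, 0.2, 2.0]]}}

```text
clock: 19.68
eef_pos: [585.1, 90.6, 153.5]
tool_rot: [-1.571, 0.0, 1.603]
force: [3.2, -1.2, 0.2]
width: 26.3
```

```bash
python3 st.py w14
```

```text
19.725 [585.12  90.66 153.47] [-1.571  0.     1.604] F [ 3.71 -1.47 -1.41] T [-0.601 -0.805 -0.06 ] 26.18 tau7 -0.0187
```

>>> {"method": "apply_moves", "body": {"motion": [[0, 0.05, 0, 0.1, 2.0], [0, 0.1, 0, 0.2, 2.0], [0, 0.1, 0, 0.2, 2.0]]}}

```text
clock: 20.1
eef_pos: [585.0, 90.6, 152.5]
tool_rot: [-1.571, 0.0, 1.404]
force: [4.2, -3.3, -1.0]
width: 26.3
```

```bash
python3 st.py w15
```

```text
20.15 [585.05  90.63 152.47] [-1.571  0.     1.404] F [ 3.77 -3.14 -1.95] T [-0.686 -0.931 -0.063] 26.27 tau7 -0.0166
```

View pics/w15c.png

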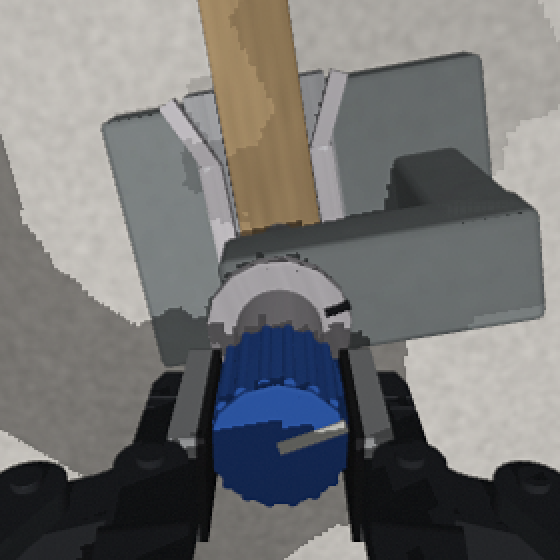

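>>> {"method": "apply_moves", "body": {"motion": [[0, 0.05, 0, 0.1, 2.0], [0, 0.1, 0, 0.2, 2.0], [0, 0.1, 0, 0.2, 2.0]]}}

```text
clock: 20.52
eef_pos: [585.0, 90.6, 151.5]
tool_rot: [-1.571, 0.0, 1.203]
force: [3.2, -2.7, -1.2]
width: 26.2
```

```bash
python3 st.py w16
```

```text
20.575 [584.99  90.55 151.43] [-1.571  0.     1.203] F [ 4.75 -3.61 -0.35] T [-0.732 -0.907 -0.041] 26.14 tau7 0.0041
```

>>> {"method": "apply_moves", "body": {"motion": [[0, 0.05, 0, 0.1, 2.0], [0, 0.1, 0, 0.2, 2.0], [0, 0.1, 0, 0.2, 2.0]]}}

```text
clock: 20.95
eef_pos: [584.9, 90.6, 150.4]
tool_rot: [-1.571, 0.0, 1.003]
force: [3.3, -3.0, -1.5]
width: 26.4
```

```bash
python3 st.py w17
```

```text
21.0 [584.98  90.53 150.45] [-1.571  0.     1.003] F [ 3.33 -3.21 -0.28] T [-0.807 -0.897 -0.025] 26.3 tau7 0.0055
```

View pics/w17c.png

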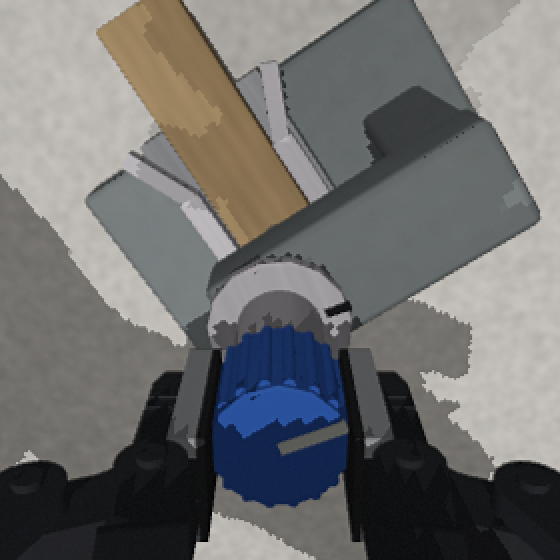

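>>> {"method": "apply_moves", "body": {"motion": [[0, 0.05, 0, 0.1, 2.0], [0, 0.08, 0, 0.2, 2.0], [0, 0.08, 0, 0.2, 2.0]]}}

```text
clock: 21.38
eef_pos: [585.0, 90.6, 150.2]
tool_rot: [-1.572, -0.0, 0.804]
force: [3.2, -4.2, 4.2]
width: 26.0
```

```bash
python3 st.py w18
```

```text
21.425 [585.03  90.54 150.13] [-1.572 -0.     0.804] F [ 2.72 -3.94  4.29] T [-0.98  -0.58  -0.014] 26.08 tau7 -0.0479
```

View pics/w18c.png

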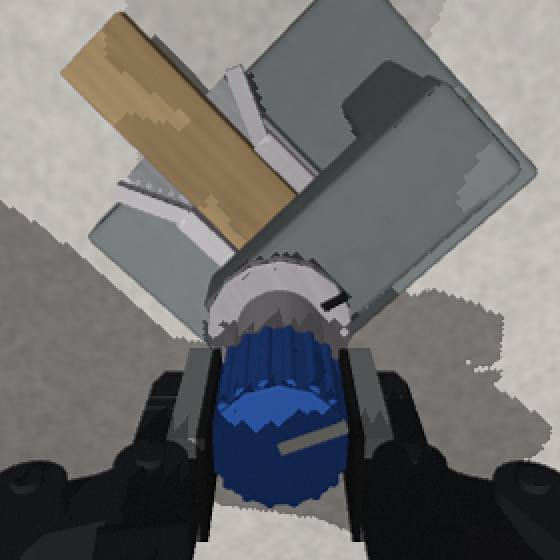

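>>> {"method": "apply_moves", "body": {"motion": [[0, -0.05, 0, 0, 2.0], [0, -0.09, 0, 0, 2.0], [0, -0.09, 0, 0.1, 2.0], [0, -0.09, 0, 0.2, 2.0], [0, -0.09, 0, 0.3, 2.0], [0, -0.09, 0, 0.4, 2.0], [0, -0.09, 0, 0.4, 2.0]]}}

```text
clock: 22.3
eef_pos: [584.8, 90.5, 150.2]
tool_rot: [-1.571, 0.0, 0.403]
force: [3.7, -4.3, -0.5]
width: 26.4
```

```bash
python3 st.py w19
```

```text
22.35 [584.84  90.48 150.24] [-1.571  0.     0.403] F [ 3.31 -4.87 -0.33] T [-0.962 -0.903 -0.026] 26.3 tau7 -0.0315
```

View pics/w19c.png

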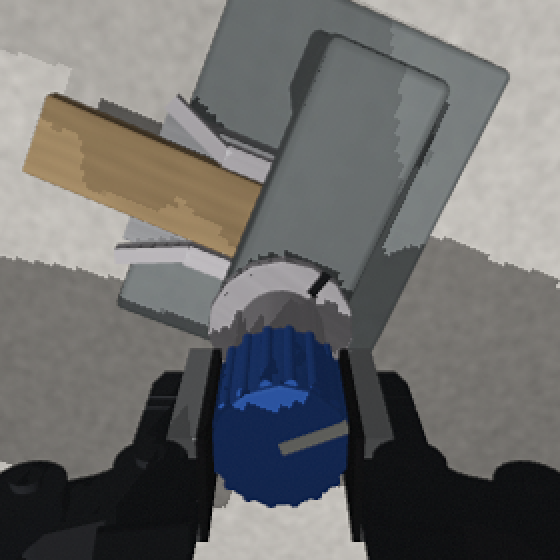

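>>> {"method": "apply_moves", "body": {"motion": [[0, 0.02, 0, 0.12, 2.0], [0, 0.02, 0, 0.24, 2.0], [0, 0.02, 0, 0.36, 2.0], [0, 0.02, 0, 0.48, 2.0], [0, 0.02, 0, 0.6, 2.0], [0, 0.02, 0, 0.72, 2.0], [0, 0.02, 0, 0.84, 2.0], [0, 0.02, 0, 0.84, 2.0]]}}

```text
clock: 23.35
eef_pos: [584.6, 90.5, 150.2]
tool_rot: [-1.572, -0.0, -0.438]
force: [2.8, -4.5, 3.3]
width: 26.3
```

```bash
python3 st.py w20
```

```text
23.4 [584.68  90.44 150.21] [-1.571 -0.    -0.437] F [ 3.23 -4.09  1.59] T [-1.06  -0.623 -0.016] 25.85 tau7 -0.0361
```

View pics/w20c.png

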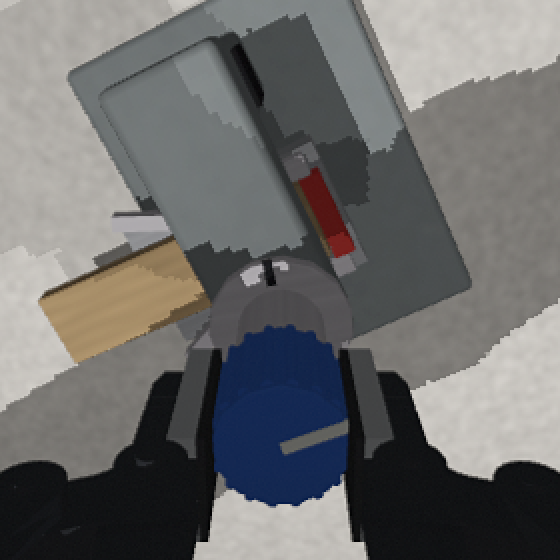

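>>> {"method": "apply_moves", "body": {"motion": [[0, -0.03, 0, 0.12, 2.0], [0, -0.03, 0, 0.24, 2.0], [0, -0.03, 0, 0.36, 2.0], [0, -0.03, 0, 0.48, 2.0], [0, -0.03, 0, 0.6, 2.0], [0, -0.03, 0, 0.72, 2.0], [0, -0.03, 0, 0.84, 2.0], [0, -0.03, 0, 0.84, 2.0]]}}

```text
clock: 24.4
eef_pos: [584.4, 90.7, 150.2]
tool_rot: [-1.572, -0.0, -1.276]
force: [1.4, -3.2, 1.3]
width: 26.3
```

```bash
python3 st.py w21
```

```text
24.45 [584.35  90.68 150.23] [-1.572 -0.    -1.276] F [ 1.59 -5.56  0.51] T [-1.058 -0.497  0.014] 25.92 tau7 -0.0597
```

View pics/w21c.png

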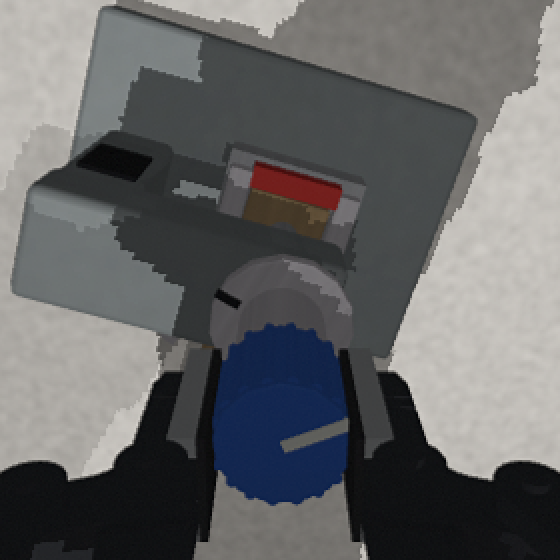

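>>> {"method": "apply_moves", "body": {"motion": [[0, 0, 0, 0, 2.7], [0, 0, 0, 0, 3.0], [0, 0, 0, 0, 3.5], [0, 0, 0, 0, 4.5], [0, 0, 0, 0, 5.5], [0, 0, 0, 0, 6.0], [0, 0, 0, 0, 6.0]]}}

```text
clock: 25.32
eef_pos: [584.7, 91.1, 150.7]
tool_rot: [-1.571, 0.0, -1.279]
force: [-0.8, -0.2, 0.8]
width: 59.9
```

```bash
python3 st.py w22
```

```text
25.375 [584.68  91.11 150.69] [-1.571  0.    -1.279] F [-0.41  0.06  0.9 ] T [-0.024  0.033 -0.003] 59.96 tau7 0.0006
```

View pics/w22c.png

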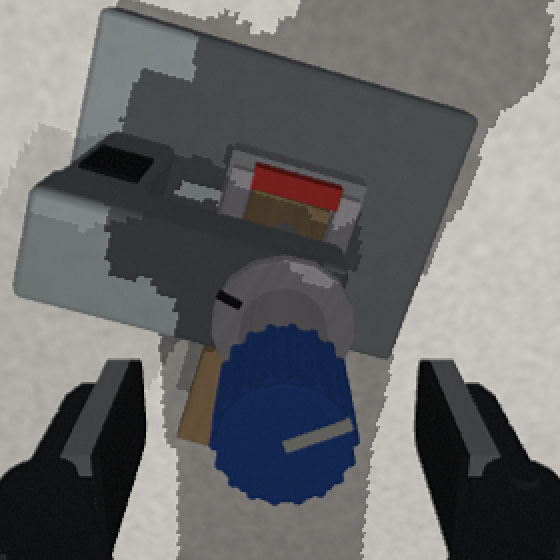

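>>> {"method": "apply_moves", "body": {"motion": [[0, -3, 0, 0, 6.0], [0, -8, 0, 0, 6.0], [0, -13, 0, 0, 6.0], [0, -15, 0, 0, 6.0], [0, -15, 0, 0, 6.0], [0, -15, 0, 0, 6.0], [0, -15, 0, 0, 6.0]]}}

```text
clock: 26.25
eef_pos: [583.9, 91.0, 299.2]
tool_rot: [-1.574, 0.0, -1.279]
force: [0.3, -0.6, 0.6]
width: 59.9
```

```bash
python3 st.py w23
python3 - <<'E'
from h import *
p=img('scene'); cv2.imwrite('pics/s23.png',cv2.resize(p['image'][150:270,230:390,::-1],None,fx=5,fy=5,interpolation=cv2.INTER_CUBIC))
E
```

```text
26.3 [584.09  90.99 299.33] [-1.573  0.    -1.279] F [ 0.17  0.24 -0.78] T [0.002 0.034 0.016] 59.76 tau7 0.0009
```

View pics/w23c.png

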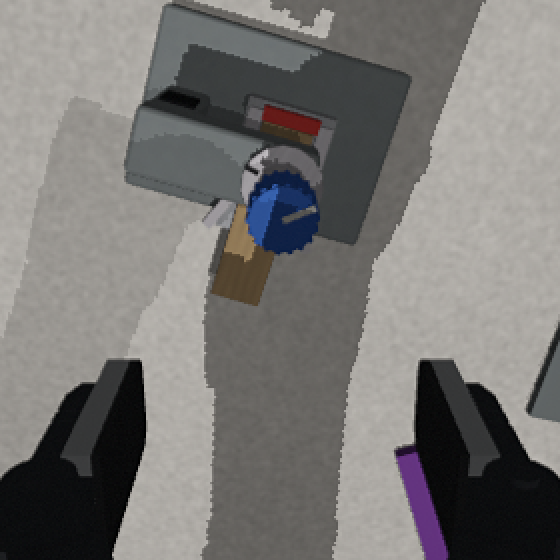

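View pics/s23.png

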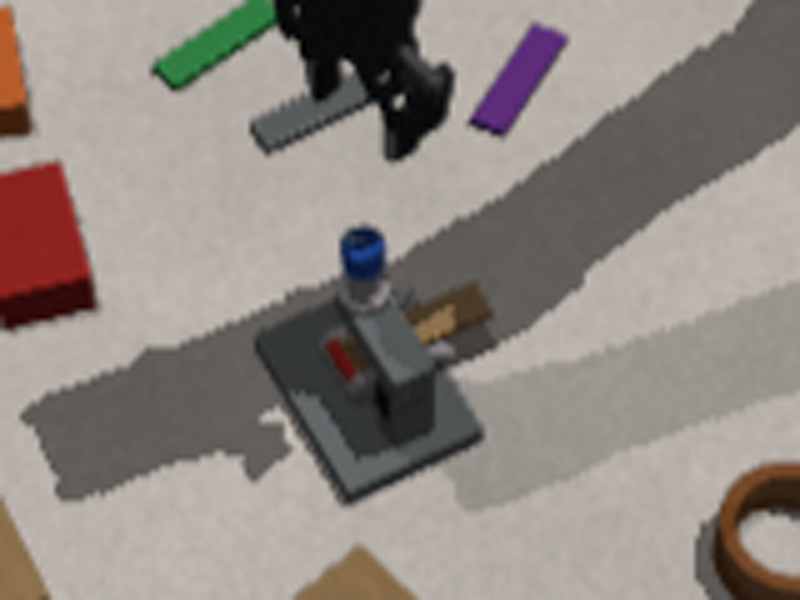

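Run:
```python
from cell import ctrl
print(ctrl.finish_job()); print(ctrl.read_state()['clock'])
```

```text
the job is handed in; nothing more can be done
None
the job is handed in; nothing more can be done
```

I slid the brown coupon into the guide until it pressed the red stop, with about 5 N at contact, and let go of it. I then turned the blue cap clockwise, sinking the tool 5 mm per radian. The spindle met the board after about 1.75 rad of turning, with about 4 N of push on the tool, which I eased off before going on. I kept turning until the clutch had slipped about 2.2 rad (roughly a third of a turn), let go of the cap and handed the job in at about 26 s. No verdict is reported.

**Last checks**
- **Coupon:** the pictures after release show it against the red stop. Just before clamping, its rear end was about 0.5 to 1 mm from the home position in the pictures, within the 2 mm camera error.
- **Clutch:** the white line and black mark are about 2.2 to 2.4 rad apart. They stayed together until the spindle was down, so there was no early slip.
- **Robot:** the gripper is clear of the gauge and the force reading is near zero.
- **Bystanders:** those in view of the last pictures looked unmoved.

**Not measured or off**
- The clamping force is an estimate: about 9 N in the end, about 13 N at most on first contact.
- The wrist camera read about 1 to 1.5 mm off in the tool frame. I corrected for that before gripping the cap.
- There was a sideways force of about 4 to 6 N on the cap while turning.

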